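Hold the exhaust hose stub on its gasket for screwing

TASK

Please be my third hand: one of the two ports on the exhaust box already has its hose stub screwed on, the other is still open. Pick up the loose flanged hose stub, bring its flange squarely onto the foam gasket of the open port with the two screw ears level and over the threaded inserts, and press it there with a steady 10 N or so, squeezing the foam to about half its thickness but never crushing it. Finish while still gripping and pressing it like that, since I will drive the screws from the far side, and leave everything else on the bench where it is.

Things in the scene. Friction and masses are not known exactly. Their poses are not given: they have to be found in the camera images.
- plenum: The exhaust box: white plastic, 120 (x) x 290 (y) x 100 mm high, fixed, with a grey lid and an outlet elbow on its back (-x) side. Origin: centre of its underside, on the bench. Its +x points out of the face with the two ports, the face away from the robot; y runs along that face, z up; yaw within 0.2 rad. Threaded inserts for the screws lie 43 mm to each side (y) of each port.
- port_left (a point): Centre of the left port: on the box's +x face, 80 mm to +y of its middle, 60 mm above the bench; axes as the box's. On the face around each port lies a flat oval grey foam gasket, 108 (y) x 42 (z) x 10 mm thick: its free front is 10 mm out (+x) from this point. It gives like a spring of 2 N/mm (10 N squeezes it by 5 mm) and bottoms at 9 mm.
- port_right (a point): Centre of the right port: the same, 80 mm to -y of the middle of the same face.
- fitted: The hose stub that is already screwed (fixed) to one of the two ports, left or right; the same part as the loose stub, with two screw heads. Origin on its tube axis 50 mm out from the box's face; its tube points along the box's +x. The port it is not on is the open one.
- stub: The loose hose stub, white plastic, 0.11 to 0.23 kg, lying level at the left or right side of the bench, flange towards the robot (yaw within 0.6 rad). A tube of 36 mm diameter along its x, bare from x = -37 to +38 mm (grip it here from above, across the tube), an oval flange at the -x end and a 44 mm bead at the +x end. Origin on the tube axis, mid-length, 22 mm above the bench; z up.
- stub_face (a point): Centre of the flat mating face of the loose stub's flange, on the tube axis, 45 mm to -x of the stub's origin, looking to -x; axes as the stub's. The flange is 8 mm thick, 112 wide (y), 44 high (z), with a screw hole in each ear 43 mm from the axis.
- joiner: Bystander, loose: a straight white hose joiner, a 36 mm tube 94 mm long along x with a 44 mm bead at each end and in the middle, and no flange, lying on the bench on the side where the stub is not. Origin: centre of its underside.
- screw_dish: Bystander, loose: a round white dish of 84 mm diameter, 16 mm high, with the screws in it. Origin: centre of its underside.
- screwdriver: Bystander, loose: a grey-handled screwdriver lying on the far part of the bench. Origin: underside, about its middle.
- wash_bottle: Bystander, loose: a white plastic bottle, 64 mm diameter, 150 mm high. Origin: centre of its underside.
- wafer_boat: Bystander, loose: a white wafer boat, 115 x 90 x 74 mm, with five dark wafers of 76 mm diameter standing in it to 84 mm high. Origin: centre of its underside.
- parts_tray: Bystander, loose: a flat white tray with tweezers and seals in it, 100 x 150 x 22 mm. Origin: centre of its underside.
Things that resemble listed ones, but are neither listed nor needed, are in the scene too. Leave any orange or pink look-alike of the stub alone.

How it is judged:
On the way:
1. the loose stub is picked up clear of the bench (height (world z) of stub above 0.05 m and contact force between stub and the fingers above 1 N), for 0.2 s.
At the end, for the whole second after the job is handed in: The loose stub, in the fingers, presses its mating face on the open port's gasket with 5 to 15 N, centred within 5 mm sideways and in height, its axis square within 0.09 rad, its ears level within 0.10 rad, still (under 10 mm/s), held so through the last second (((x of stub_face in the frame of port_left between 0 and 0.0095 m and y of stub_face in the frame of port_left between -0.005 and 0.005 m and z of stub_face in the frame of port_left between -0.005 and 0.005 m) or (x of stub_face in the frame of port_right between 0 and 0.0095 m and y of stub_face in the frame of port_right between -0.005 and 0.005 m and z of stub_face in the frame of port_right between -0.005 and 0.005 m)) and contact force between stub and plenum between 5 and 15 N and angle between the x axis of stub and the x axis of plenum, either way round below 0.09 rad and angle between the z axis of stub and the z axis of plenum, either way round below 0.1 rad and contact force between stub and the fingers above 2 N and linear speed of stub below 0.01 m/s); the arm keeps its last pose, push and grip.
It fails at once if the gasket is crushed or the box is knocked hard with the stub (over 30 N) (contact force between stub and plenum above 30 N).
It fails at once if a bystander is moved more than 30 mm (distance of any of joiner, screw_dish, screwdriver, wash_bottle, wafer_boat, parts_tray from where it was at the start of the episode above 0.03 m).
It also fails if it takes over 51 s, if anything falls off the work surface, if the arm or the gripper's body presses on something with over 40 N, if the wrist force passes 120 N, or if a joint passes its speed limit or range.

ROBOT

A 7-joint arm with a two-finger parallel gripper is mounted at the origin on the work surface. World frame = base frame: x ahead of the robot, y to its left, z up, the work surface at z = 0. Lengths are in m, angles in rad, forces in N, time in s.
With the tool pointing down it reaches from about 0.375 to 0.925 m from the base axis. Payload 3.1 kg.
Tool frame: the origin (TCP) lies between the finger pads; the fingertips stand 19 mm ahead of it and the grasp point (between the pads) is the TCP; z points along the fingers, y is the line along which they close (so a half turn about z gives the same grasp; the last joint's range is limited). The gripper opens to 85 mm and grips with 20 to 120 N. Pads are 22 mm wide; open, the fingers measure 114 mm over their backs; the gripper's body (76 mm by 85 mm) begins 54 mm behind the grasp point. The pads swing forward as they close: fully open they stand 13 mm farther back than shut.
Start: joints at [-1.421, 0.383, 0.044, 1.598, -0.018, 1.161, -0.05], TCP at [0.159, 0.63, 0.25] pointing down, gripper open.
Joint ranges: [-2.61, 2.61], [-0.41, 2.15], [-1.48, 1.57], [0, 2.5], [-1.57, 4.71], [0.05, 1.97], [-2.85, 2.85]. Speed limits (rad/s): [2.79, 2.79, 3.14, 3.14, 3.14, 3.14, 3.14].

INTERFACE

Orientations are given as a unit quaternion [x, y, z, w].
In Python, from bench import move_ptp, movel, move_j, move_gripper, pause, inverse_kinematics, read_camera, camera_params, MotionError, sign_off, look_for, tip_of, read_time_s, read_qpos, read_joint_vel, read_effort, read_eef_pos, read_tcp_rot, read_ft_force, read_ft_torque, read_finger_gap, read_grasp_force gives the robot as it stands. Calls block until the motion is done:
- move_ptp(position, orientation): joint-space move of the TCP to a pose.
- movel(position, orientation=None, speed=0.15): straight line of the TCP; orientation=None keeps the orientation; speed is the mean speed in m/s.
- move_j(angles): joint-space move.
- move_gripper(opening, effort=None): finger opening in m; effort is the grip in N (None keeps the last); returns when the fingers have stopped.
- pause(seconds).
- inverse_kinematics(position, orientation): joint angles nearest the present ones, or None.
- read_camera(name): name is "side" or "top" or "wrist"; returns the picture (420x560x3 uint8, red, green, blue); there is no depth.
- camera_params(name): a dict with "K" (3x3 intrinsics, pixels), "dist_coeffs" ([k1, k2, p1, p2, k3] as OpenCV has them; the pictures are not rectified), "camera_from_world" (4x4, takes a point from world to camera coordinates). Camera axes: x right, y down, z forward; pixel columns grow to the right and rows downward; lengths in m; the calibration is good to about 2 mm. A picture is of the moment at which its call begins: read the wrist's pose just before it. camera_params takes no time and is no camera call; for the wrist camera it gives the pose at the moment of the call.
A pose or a line that the arm cannot do raises MotionError and nothing moves.
- sign_off(): hands the job in; it is judged then, once.
Trained networks look in the newest picture that a camera, given by its name, has taken for a name from the list of things; names that differ only in an ending like _2 or _b are one class to them, and where a whole thing is asked for, a point or a joint stands for the part that bears it (a point fixed in the world has none). Each returns a list of dicts, best first, with "confidence" (0 to 1); they miss things now and then, are a little off and sometimes report something else, mostly with a low value. They report only what shows in the picture. A call takes as long as a camera call. They do not tell look-alikes from the thing itself.
- look_for(camera, name): "at" ([column, row] in pixels, amid what is visible of it).
- tip_of(camera, name): "at" ([column, row] in pixels: a listed point, or the origin of a listed thing).
Readings, each from a call of its own:
- read_time_s(): time.
- read_qpos(): joint angles.
- read_joint_vel(): joint speeds.
- read_effort(): joint torques, N m.
- read_eef_pos(): TCP position.
- read_tcp_rot(): TCP orientation.
- read_ft_force(): force on the tool from outside, world axes, zero at the start.
- read_ft_torque(): the same for the moment, N m.
- read_finger_gap(): finger opening in m.
- read_grasp_force(): force on a finger pad.
Only numpy, scipy, OpenCV 4.12 (cv2) and the standard library are available. Lean on these libraries where they do the work, as an engineer would, in place of code of your own. Each camera call takes 0.05 s, during which the arm holds its last target. There are 200 camera calls.

## Working session

There is one attempt and no reset: what is moved stays moved. The work goes in short steps, each a Python script; the robot and the scene stay as the last script left them, time stands still between calls to the robot, and variables do not carry over. Pictures are saved under pics/ and viewed, at most 10 in all, crops included, and the job is handed in when it is done.

```bash
ls; mkdir -p pics
python3 - <<'E'
from bench import *
import cv2,numpy as np
for c in ("top","side"):
    im=read_camera(c); cv2.imwrite(f"pics/{c}0.png",im[:,:,::-1])
    P=camera_params(c); print(c,np.round(P["K"],1).tolist(),P["dist_coeffs"],np.round(P["camera_from_world"],3).tolist())
    for n in ("stub","stub_face","port_left","port_right","plenum","fitted","joiner"):
        print(n,[(np.round(d["at"]).tolist(),round(d["confidence"],2)) for d in tip_of(c,n)[:4]])
print(read_time_s(),read_tcp_rot())
E
```

```text
pics
top [[436.6, 0.0, 277.1], [0.0, 436.6, 208.8], [0.0, 0.0, 1.0]] [0.04450781 0.         0.         0.         0.        ] [[-0.022, -1.0, 0.01, 0.007], [-0.996, 0.021, -0.087, 0.542], [0.087, -0.012, -0.996, 1.36], [0.0, 0.0, 0.0, 1.0]]
stub [([193.0, 216.0], 0.87), ([156.0, 240.0], 0.81)]
stub_face [([161.0, 252.0], 0.74), ([197.0, 203.0], 0.67), ([302.0, 216.0], 0.61), ([148.0, 316.0], 0.57)]
port_left [([253.0, 239.0], 0.6)]
port_right [([306.0, 237.0], 0.75)]
plenum [([281.0, 255.0], 0.56)]
fitted [([305.0, 217.0], 0.86)]
joiner [([399.0, 220.0], 0.68)]
side [[395.4, 0.0, 279.4], [0.0, 395.4, 209.2], [0.0, 0.0, 1.0]] [-0.11183776  0.          0.          0.          0.        ] [[0.964, -0.266, -0.019, -0.487], [-0.201, -0.675, -0.71, 0.173], [0.176, 0.688, -0.704, 0.987], [0.0, 0.0, 0.0, 1.0]]
stub [([181.0, 163.0], 0.86), ([236.0, 154.0], 0.76), ([266.0, 170.0], 0.74), ([286.0, 243.0], 0.63)]
stub_face [([169.0, 161.0], 0.89), ([227.0, 156.0], 0.86), ([275.0, 172.0], 0.86)]
port_left [([251.0, 202.0], 0.64)]
port_right [([266.0, 251.0], 0.86), ([286.0, 245.0], 0.64)]
plenum [([239.0, 247.0], 0.92), ([226.0, 157.0], 0.6)]
fitted [([285.0, 242.0], 0.87), ([328.0, 371.0], 0.49)]
joiner [([326.0, 372.0], 0.63)]
0.8 [ 1.23578876e-01  9.92334752e-01  2.77573740e-05 -1.63562678e-05]
```

View pics/top0.png

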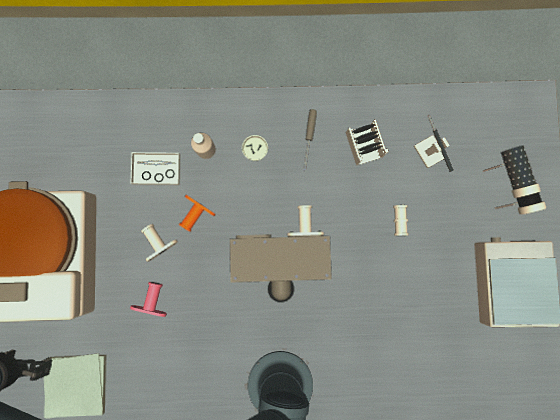

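View pics/side0.png

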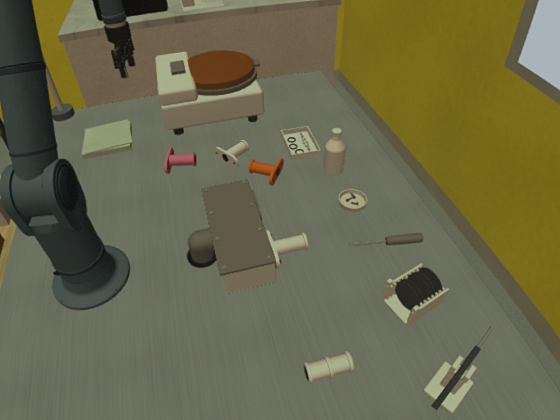

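The top view shows three loose look-alikes: white at (152,238), orange at (193,213) and pink at (152,300). The white stub at (305,217) is the fitted one on the right port, and the joiner at (400,220) has no flange. I choose the loose white stub at (152,238), with its flange end at (161,252). The left port at (253,239) is open.

```bash
cat > h.py <<'E'
from bench import *
import cv2,numpy as np
from scipy.spatial.transform import Rotation as R
def ray(P,px):
    K=np.array(P["K"]);T=np.array(P["camera_from_world"])
    u=cv2.undistortPoints(np.array([[px]],float),K,np.array(P["dist_coeffs"]))[0,0]
    d=T[:3,:3].T@np.array([u[0],u[1],1]);c=-T[:3,:3].T@T[:3,3]
    return c,d/np.linalg.norm(d)
def tri(obs):
    A=np.zeros((3,3));b=np.zeros(3);M=[]
    for P,px in obs:
        c,d=ray(P,px);Q=np.eye(3)-np.outer(d,d);A+=Q;b+=Q@c;M.append((Q,c))
    x=np.linalg.solve(A,b);return x,[round(1e3*np.linalg.norm(Q@(x-c)),1) for Q,c in M]
def onz(P,px,z):
    c,d=ray(P,px);return c+d*(z-c[2])/d[2]
def proj(P,X):
    T=np.array(P["camera_from_world"]);rv=cv2.Rodrigues(T[:3,:3])[0]
    return cv2.projectPoints(np.array(X,float).reshape(-1,1,3),rv,T[:3,3],np.array(P["K"]),np.array(P["dist_coeffs"]))[0][:,0]
def down(phi): # tool z down, tool y (closing) at world angle phi
    y=np.array([np.cos(phi),np.sin(phi),0]);z=np.array([0,0,-1.]);x=np.cross(y,z)
    return R.from_matrix(np.c_[x,y,z]).as_quat()
def shot(c,name=None):
    P=camera_params(c);im=read_camera(c)
    if name: cv2.imwrite(f"pics/{name}.png",im[:,:,::-1])
    return P,im
def tips(c,n,k=4):
    return [(np.array(d["at"]),round(d["confidence"],2)) for d in tip_of(c,n)[:k]]
E
python3 - <<'E'
from h import *
T=camera_params("top");S=camera_params("side")
for n,a,b in [("stub",[156,240],[236,154]),("face",[161,252],[227,156]),("port_left",[253,239],[251,202]),("port_right",[306,237],[266,251]),("fitted",[305,217],[285,242])]:
    print(n,*tri([(T,a),(S,b)]))
W=camera_params("wrist");M=np.array(W["camera_from_world"]);print(W["K"],-M[:3,:3].T@M[:3,3],M[:3,:3].round(2))
print(read_eef_pos(),R.from_quat(read_tcp_rot()).as_matrix().round(2))
# near pixel check of plane heights
print(onz(T,[156,240],.022),onz(T,[161,252],.022),onz(T,[305,217],.06))
E
```

```text
stub [0.45619043 0.37798533 0.01486329] [np.float64(3.4), np.float64(3.4)]
face [0.42096264 0.35855727 0.02823663] [np.float64(6.1), np.float64(6.1)]
port_left [0.44759138 0.07055668 0.07751601] [np.float64(0.1), np.float64(0.1)]
port_right [ 0.44915927 -0.09103831  0.06056548] [np.float64(1.5), np.float64(1.5)]
fitted [ 0.5041967  -0.08765621  0.0734714 ] [np.float64(7.1), np.float64(7.1)]
[[368.396351     0.         281.03876916]
 [  0.         368.396351   207.83716752]
 [  0.           0.           1.        ]] [0.08247701 0.64980185 0.37345873] [[ 0.25  0.97  0.  ]
 [ 0.92 -0.23  0.31]
 [ 0.3  -0.08 -0.95]]
[0.15942587 0.63017636 0.25031755] [[-0.97  0.25 -0.  ]
 [ 0.25  0.97  0.  ]
 [ 0.    0.   -1.  ]]
[0.45265269 0.37654411 0.022     ] [0.41486599 0.36090926 0.022     ] [ 0.51215451 -0.08995812  0.06      ]
```

Run:
```python
from h import *
q=down(0.45+np.pi/2); obs={"stub":[],"stub_face":[]}
for i,p in enumerate([[.42,.38,.2],[.44,.32,.25]]):
    move_ptp(p,q)
    P,im=shot("wrist",f"w{i}")
    for n in obs:
        t=tips("wrist",n); print(i,n,t)
        if t:
            g=proj(P,[.455,.378,.022] if n=="stub" else [.417,.36,.022])[0]
            b=min(t,key=lambda a:np.linalg.norm(a[0]-g)); obs[n].append((P,b[0]))
for n in obs: print(n,*tri(obs[n]),[onz(*o,.022) for o in obs[n]])
print(read_time_s())
```

```text
0 stub [(array([375.5,  25.3]), 0.98), (array([113.6, 235.6]), 0.97)]
0 stub_face [(array([256.4, 174.6]), 0.69), (array([ 72.3, 255.5]), 0.61), (array([181. , 385.6]), 0.52)]
1 stub [(array([333. , 213.7]), 0.91), (array([433.9,  41.9]), 0.81), (array([198.6, 220.7]), 0.8)]
1 stub_face [(array([465.2,   4.8]), 0.87), (array([327.6, 168.2]), 0.79), (array([160.7, 240.3]), 0.55)]
stub [0.40192317 0.324046   0.23458498] [np.float64(2.0), np.float64(2.0)] [array([0.52467841, 0.26636726, 0.022     ]), array([0.45588503, 0.38597623, 0.022     ])]
stub_face [0.41663506 0.35842974 0.02668962] [np.float64(0.6), np.float64(0.6)] [array([0.41826477, 0.35891382, 0.022     ]), array([0.41674508, 0.35909161, 0.022     ])]
2.8833
```

View pics/w0.png

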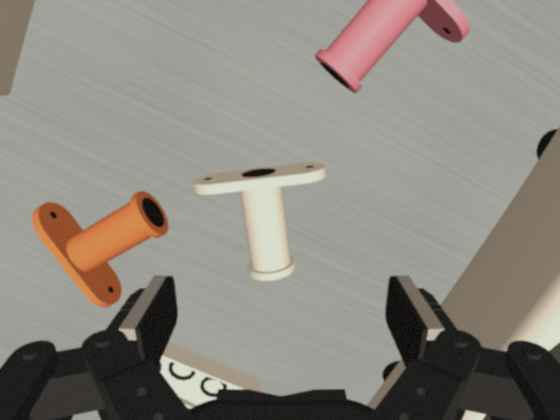

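The close view confirms the choice: the white stub is at (265,220), with its flange at (260,175) towards the robot and its screw holes at (208,180) and (309,167). Orange at (100,250) and pink at (390,40) stay clear of it. Next I refine the pose by a silhouette fit and look at the ports from the front.

```bash
cat >> h.py <<'E'
def disc(x,r,ry=None,n=40):
    a=np.linspace(0,2*np.pi,n,endpoint=False);return np.c_[np.full(n,x),(ry or r)*np.cos(a),r*np.sin(a)]
def oval(x): # 112x44 flange: hull of centre disc and ears
    e=disc(x,.010);return np.r_[disc(x,.022),e+[0,.046,0],e-[0,.046,0]]
PARTS=[np.r_[oval(-.045),oval(-.037)],np.r_[disc(-.04,.018),disc(.045,.018)],np.r_[disc(.038,.022),disc(.045,.022)]]
def sil(P,pose,shape):
    x,y,z,yaw=pose;c,s=np.cos(yaw),np.sin(yaw);Rz=np.array([[c,-s,0],[s,c,0],[0,0,1]])
    m=np.zeros(shape,np.uint8)
    for q in PARTS:
        h=cv2.convexHull(proj(P,q@Rz.T+[x,y,z]).astype(np.float32));cv2.fillConvexPoly(m,np.round(h*16).astype(np.int32),1,shift=4)
    return m
E
python3 - <<'E'
from h import *
from scipy.optimize import minimize
import pickle
q=down(0.5+np.pi/2); V=[]
for p in ([.44,.32,.25],[.42,.38,.2]):
    move_ptp(p,q)
    P,im=shot("wrist")
    hsv=cv2.cvtColor(im,cv2.COLOR_RGB2HSV);
    roi=cv2.dilate(sil(P,[.456,.382,.022,.5],im.shape[:2]),np.ones((25,25)))
    bench=np.median(im[roi>0].astype(float),0)
    m=((im.astype(float).min(2)>0)&(im[...,0].astype(int)-im[...,2]>8)|(hsv[...,2]>195)) & (roi>0)
    m=cv2.morphologyEx(m.astype(np.uint8),cv2.MORPH_CLOSE,np.ones((9,9)))
    V.append((P,m,im)); print(m.sum(),roi.sum(),bench)
def cost(p):
    return sum(1-(s&m).sum()/(s|m).sum() for P,m,_ in V for s in [sil(P,p,m.shape)])
best=None
for y0 in (.45,.6):
    x0=np.array([.456,.382,.024,y0])
    r=minimize(cost,x0,method="Nelder-Mead",options=dict(initial_simplex=np.vstack([x0]+[x0+d for d in np.diag([.01,.01,.008,.1])]),maxiter=250))
    print(r.x.round(4),r.fun)
    if best is None or r.fun<best.fun: best=r
np.save("stub.npy",best.x)
out=[]
for P,m,im in V:
    o=im[:,:,::-1].copy()
    c,_=cv2.findContours(sil(P,best.x,m.shape),0,1);cv2.drawContours(o,c,-1,(0,0,255),1)
    c,_=cv2.findContours(m,0,1);cv2.drawContours(o,c,-1,(0,255,0),1)
    u=proj(P,best.x[:3])[0].astype(int);y,x=max(0,u[1]-110),max(0,u[0]-110);out.append(cv2.resize(o[y:y+220,x:x+220],(396,396)))
cv2.imwrite("pics/fit.png",np.hstack(out))
# front views of the ports
ob={}
for p in ([.56,.10,.24],[.57,.02,.24]):
    try:
        move_ptp(p,down(-np.pi/2))
    except MotionError as e: print(e);continue
    P,im=shot("wrist","port%d"%(p[1]*100))
    for n in ("port_left","port_right","fitted","plenum"):
        t=tips("wrist",n); print(p,n,t)
        if t: ob.setdefault(n,[]).append((P,t[0][0]))
for n in ob:
    if len(ob[n])>1: print(n,*tri(ob[n]))
pickle.dump(ob,open("ob.pkl","wb"));print(read_time_s(),read_qpos().round(2) if hasattr(read_qpos(),'round') else read_qpos())
E
```

```text
5468 10814 [161. 162. 154.]
7237 13321 [161. 162. 154.]
[0.4523 0.3824 0.0266 0.5597] 0.16589802710738621
[0.4523 0.3823 0.0273 0.5615] 0.1662974085993233
[0.56, 0.1, 0.24] port_left [(array([308.1, 298.9]), 0.95)]
[0.56, 0.1, 0.24] port_right [(array([475.8, 297.8]), 0.94)]
[0.56, 0.1, 0.24] fitted [(array([483.3, 248.8]), 0.87)]
[0.56, 0.1, 0.24] plenum [(array([377., 315.]), 0.93)]
[0.57, 0.02, 0.24] port_left [(array([223.9, 309.2]), 0.94)]
[0.57, 0.02, 0.24] port_right []
[0.57, 0.02, 0.24] fitted [(array([392.2, 256. ]), 0.78)]
[0.57, 0.02, 0.24] plenum [(array([304.9, 320.6]), 0.63)]
port_left [0.44551264 0.07456994 0.05494345] [np.float64(0.7), np.float64(0.7)]
fitted [ 0.50566496 -0.08072556  0.06777874] [np.float64(1.4), np.float64(1.4)]
plenum [ 0.39589461 -0.00834265  0.0066975 ] [np.float64(1.2), np.float64(1.2)]
6.7333 [-1.12  0.61  1.36  1.84 -0.64  1.23 -1.12]
```

View pics/fit.png

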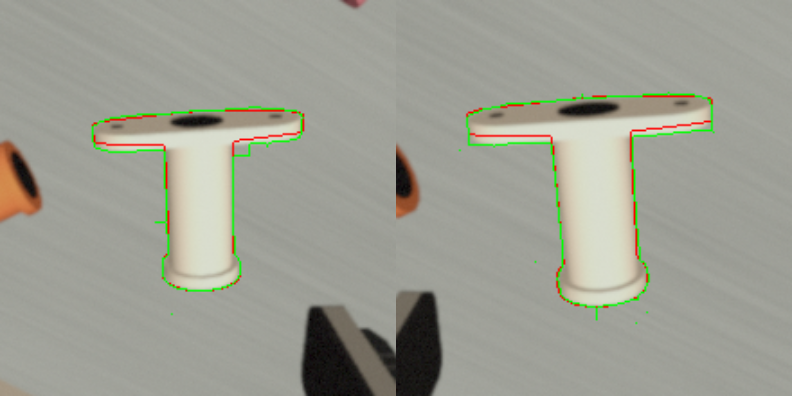

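View pics/port2.png

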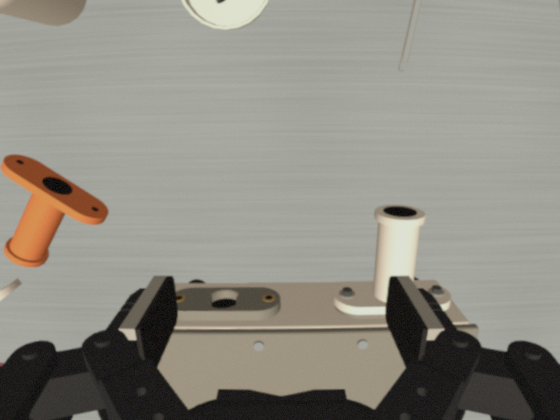

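The picture shows the open left port at (224,300), with inserts at (180,298) and (269,298). The fitted stub is at (395,250), and the front edge of the lid lies along row 327. Next I fit the box yaw and the port position.

Run:
```python
from h import *
import pickle
ob=pickle.load(open("ob.pkl","rb"))
for n,z in (("port_left",.06),("port_right",.06),("fitted",.06),("plenum",0)):
    print(n,[onz(P,px,z).round(4) for P,px in ob[n]])
for k,i in (("10",0),("2",1)):
    P=ob["port_left"][i][0]
    g=cv2.cvtColor(cv2.imread(f"pics/port{k}.png"),cv2.COLOR_BGR2GRAY)
    L=cv2.createLineSegmentDetector().detect(g)[0][:,0]
    for l in L:
        if np.hypot(*(l[2:]-l[:2]))>45 and 270<l[1]<345 and abs(l[3]-l[1])<15:
            for z in (.1,): 
                a,b=onz(P,l[:2],z),onz(P,l[2:],z)
                if a[1]<b[1]:a,b=b,a
                d=a-b; print(k,l.round(),a.round(4),b.round(4),"yaw",round(np.arctan2(-d[0],d[1]),4))
# top camera lid rectangle
P=camera_params("top");im=cv2.imread("pics/top0.png")
L=cv2.createLineSegmentDetector().detect(cv2.cvtColor(im,cv2.COLOR_BGR2GRAY))[0][:,0]
for l in L:
    if np.hypot(*(l[2:]-l[:2]))>30 and 225<min(l[0],l[2]) and max(l[0],l[2])<340 and 225<l[1]<290:
        a,b=onz(P,l[:2],.1),onz(P,l[2:],.1);d=a-b
        if d[1]<0:d=-d
        print("top",l.round(),a.round(4),b.round(4),round(np.arctan2(-d[0],d[1]),4))
```

```text
port_left [array([0.4495, 0.0751, 0.06  ]), array([0.448 , 0.0736, 0.06  ])]
port_right [array([ 0.4485, -0.0884,  0.06  ])]
fitted [array([ 0.5006, -0.086 ,  0.06  ]), array([ 0.5035, -0.083 ,  0.06  ])]
plenum [array([ 0.3898, -0.0107,  0.    ]), array([ 0.3927, -0.0087,  0.    ])]
10 [449. 317. 558. 312.] [ 0.4552 -0.0432  0.1   ] [ 0.456  -0.1449  0.1   ] yaw 0.0085
10 [236. 320. 383. 319.] [0.4537 0.1389 0.1   ] [0.4547 0.0144 0.1   ] yaw 0.0074
10 [441. 305. 529. 302.] [ 0.4676 -0.0336  0.1   ] [ 0.4683 -0.1136  0.1   ] yaw 0.009
10 [534. 293. 439. 296.] [ 0.4757 -0.0312  0.1   ] [ 0.4764 -0.1163  0.1   ] yaw 0.0085
10 [362. 300. 263. 301.] [0.4725 0.1154 0.1   ] [0.4731 0.0339 0.1   ] yaw 0.008
10 [384. 323. 234. 324.] [0.4494 0.1402 0.1   ] [0.4506 0.0129 0.1   ] yaw 0.0095
10 [289. 277. 369. 275.] [0.4948 0.0941 0.1   ] [0.4965 0.0296 0.1   ] yaw 0.0264
10 [558. 316. 453. 321.] [ 0.4511 -0.0474  0.1   ] [ 0.4519 -0.1461  0.1   ] yaw 0.0079
10 [553. 309. 449. 313.] [ 0.4588 -0.0427  0.1   ] [ 0.4594 -0.1389  0.1   ] yaw 0.006
10 [382. 315. 239. 317.] [0.4572 0.1356 0.1   ] [0.4581 0.0158 0.1   ] yaw 0.0077
2 [176. 329. 384. 327.] [0.4539 0.1092 0.1   ] [ 0.4554 -0.0697  0.1   ] yaw 0.0087
2 [267. 310. 179. 310.] [0.4732 0.1039 0.1   ] [0.4738 0.0304 0.1   ] yaw 0.0083
2 [388. 331. 174. 334.] [0.4495 0.1108 0.1   ] [ 0.4511 -0.0734  0.1   ] yaw 0.0088
2 [213. 286. 287. 283.] [0.4964 0.0738 0.1   ] [0.4991 0.0137 0.1   ] yaw 0.0451
2 [384. 324. 177. 326.] [0.4575 0.1077 0.1   ] [ 0.4589 -0.0694  0.1   ] yaw 0.0078
2 [288. 282. 373. 281.] [0.5    0.0128 0.1   ] [ 0.5008 -0.0562  0.1   ] yaw 0.0124
top [288. 235. 323. 234.] [ 0.4561 -0.0351  0.1   ] [ 0.4573 -0.1395  0.1   ] 0.011
```

Run:
```python
from h import *
x,y,z,a=np.load("stub.npy"); g=np.array([x+.008*np.cos(a),y+.008*np.sin(a)])
q=down(a+np.pi/2)
move_gripper(.066,80)
move_ptp([*g,.12],q); movel([*g,.023],q,speed=.08)
print("tcp",read_eef_pos(),read_ft_force())
move_gripper(0.0,80); print("gap",read_finger_gap(),read_grasp_force(),read_eef_pos(),read_time_s())
movel([*g,.20],q,speed=.15); pause(.2)
print(read_finger_gap(),read_grasp_force(),read_ft_force(),read_ft_torque())
yaw=.0083
move_ptp([.57,.073,.22],down(np.pi/2+yaw))
P,im=shot("wrist","held"); shot("side","heldside")
import pickle;pickle.dump(P,open("held.pkl","wb"))
for n in ("plenum","fitted","port_left","stub","stub_face"): print(n,tips("wrist",n))
print(read_time_s(),read_eef_pos(),read_qpos())
```

```text
tcp [0.4595171  0.38711571 0.02368396] [-0.0983621  -0.04739754  0.00914738]
gap 0.03372196995976553 79.3883228302002 [0.45951442 0.38710272 0.0238725 ] 10.7083
0.03374092196240465 79.55203056335449 [-0.13940902 -0.20966043 -2.08254934] [-0.02163612 -0.04830341  0.07962731]
plenum []
fitted [(array([ 68. , 103.8]), 0.6)]
port_left [(array([278. ,  32.4]), 0.7)]
stub [(array([281.1, 291. ]), 0.96), (array([513.3, 136.1]), 0.92)]
stub_face [(array([277.1, 173.9]), 0.59), (array([467.8, 162.9]), 0.59)]
13.85 [0.56983611 0.07401618 0.21997389] [ 0.454452    0.37833033 -0.79002418  1.78182871  0.29775384  1.10526939
  1.14505513]
```

View pics/held.png

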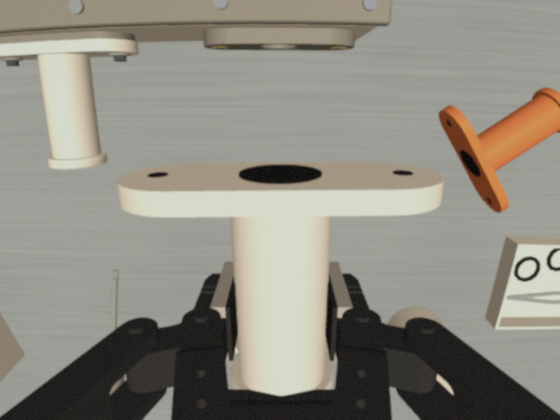

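View pics/heldside.png

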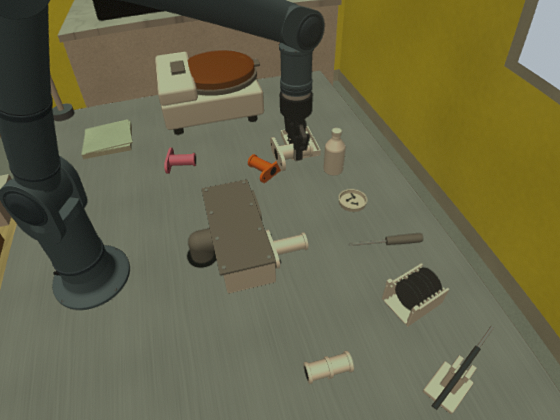

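The stub is held with both ears level: holes at (158,174) and (403,172), bore at (281,173). The open gasket spans columns 205 to 355 around (279.5,42), so it lies nearly in line with the stub. Before pressing I check the stub's pitch in the hand.

Run:
```python
from h import *
import pickle
from scipy.optimize import least_squares
P=pickle.load(open("held.pkl","rb")); tcp=np.array([.5698,.0740,.2200]); yaw=.0083
obs=np.array([[158,174.5],[403,172.5],[281,174]])
# bead end bottom outline not reliable; use flange silhouette: ear extremes at back edge top etc
M=np.array([[-.045,-.043,0],[-.045,.043,0],[-.045,0,0]])
def f(p,M=M):
    Rm=R.from_euler("zyx",[yaw+p[3],p[4],p[5]]).as_matrix()
    return proj(P,M@Rm.T+tcp+p[:3])
p0=np.array([-.008,0,-.0018,0,0,0.]); print("pred",f(p0).round(1).tolist(),"obs",obs.tolist())
for pit in (-.1,-.05,.05,.1):
    p=p0.copy();p[4]=pit;print(pit,f(p).round(1).tolist())
# tube silhouette lines: left/right of tube at flange and near end
for y in (-.018,.018): print(f(p0,np.array([[-.03,y,0],[.03,y,0]])).round(1).tolist())
# gasket front centre for port y candidates
for y in (.071,.073,.075): print(y,proj(P,[[.4585,y-.054,.06],[.4585,y+.054,.06],[.4585,y-.043,.06],[.4585,y+.043,.06]]).round(1).tolist())
print(proj(P,[[.45,.073,.06],[.4585,.073,.081]]).round(1).tolist())
```

```text
pred [[152.8, 169.7], [399.2, 170.5], [276.0, 169.8]] obs [[158.0, 174.5], [403.0, 172.5], [281.0, 174.0]]
-0.1 [[156.9, 167.8], [395.3, 168.4], [276.1, 167.7]]
-0.05 [[154.9, 168.6], [397.2, 169.3], [276.0, 168.6]]
0.05 [[150.7, 171.3], [401.2, 172.0], [275.9, 171.3]]
0.1 [[148.5, 173.2], [403.2, 174.0], [275.8, 173.2]]
[[225.8, 210.8], [232.6, 348.3]]
[[326.2, 211.1], [319.6, 348.6]]
0.071 [[200.4, 43.9], [350.4, 45.7], [215.6, 43.9], [335.2, 45.3]]
0.073 [[203.2, 43.9], [353.2, 45.8], [218.4, 43.9], [338.0, 45.4]]
0.075 [[205.9, 43.9], [355.9, 45.8], [221.2, 43.9], [340.7, 45.4]]
[[278.3, 31.7], [278.1, 40.5]]
```

Run:
```python
from h import *
q=down(np.pi/2+.0083); Y,Z=.0732,.0619
move_ptp([.545,Y,.14],q); movel([.545,Y,Z],q,speed=.1); pause(.2)
f0=np.array(read_ft_force()); e=np.array(read_eef_pos()); print(f0,e)
cy,cz=Y+(Y-e[1]),Z+(Z-e[2])
x=.545
hist=[]
while x>.495:
    x-=.003 if x>.517 else .001
    movel([x,cy,cz],q,speed=.03); pause(.15)
    fx=read_ft_force()[0]-f0[0]; hist.append((round(x,4),round(read_eef_pos()[0],4),round(fx,2)))
    if fx>9.3: break
pause(.5); print(hist); print(read_ft_force()-f0 if hasattr(f0,'shape') else 0,read_eef_pos(),read_tcp_rot(),read_ft_torque(),read_time_s(),read_finger_gap())
shot("wrist","pressed"); shot("side","pside"); shot("top","ptop")
im=cv2.imread("pics/pside.png")[150:290,170:360]; im=cv2.resize(im,(570,420),interpolation=2)
cv2.imwrite("pics/psidec.png",im)
```

```text
[ 0.05922737  0.40300833 -1.45883098] [0.54564502 0.07329382 0.06266522]
[(0.542, np.float64(0.542), np.float64(-0.49)), (0.539, np.float64(0.539), np.float64(-0.71)), (0.536, np.float64(0.536), np.float64(-0.52)), (0.533, np.float64(0.533), np.float64(1.08)), (0.53, np.float64(0.53), np.float64(-0.4)), (0.527, np.float64(0.527), np.float64(0.42)), (0.524, np.float64(0.524), np.float64(0.19)), (0.521, np.float64(0.521), np.float64(0.14)), (0.518, np.float64(0.518), np.float64(0.64)), (0.515, np.float64(0.515), np.float64(0.32)), (0.514, np.float64(0.514), np.float64(0.08)), (0.513, np.float64(0.513), np.float64(0.08)), (0.512, np.float64(0.512), np.float64(-0.54)), (0.511, np.float64(0.5113), np.float64(0.55)), (0.51, np.float64(0.5105), np.float64(2.41)), (0.509, np.float64(0.5096), np.float64(4.51)), (0.508, np.float64(0.5089), np.float64(5.79)), (0.507, np.float64(0.5085), np.float64(6.06)), (0.506, np.float64(0.508), np.float64(7.38)), (0.505, np.float64(0.5077), np.float64(7.41)), (0.504, np.float64(0.5072), np.float64(9.39))]
[ 8.5832941  -0.61509395 -4.12685401] [0.50718826 0.07301392 0.06188082] [-3.81014095e-03  9.99987279e-01  6.97371900e-04  3.23079414e-03] [-0.1788305  -1.90259174 -0.22614913] 24.3167 0.03370574082210295
```

View pics/pressed.png

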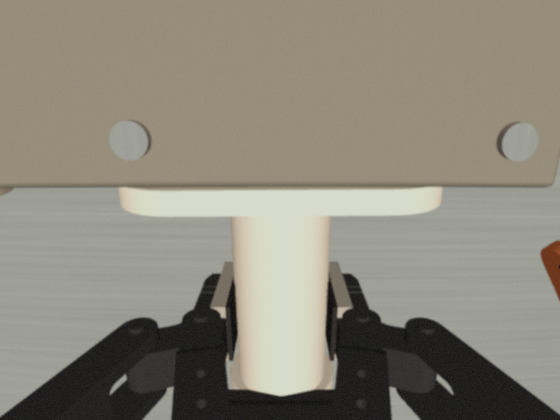

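View pics/psidec.png

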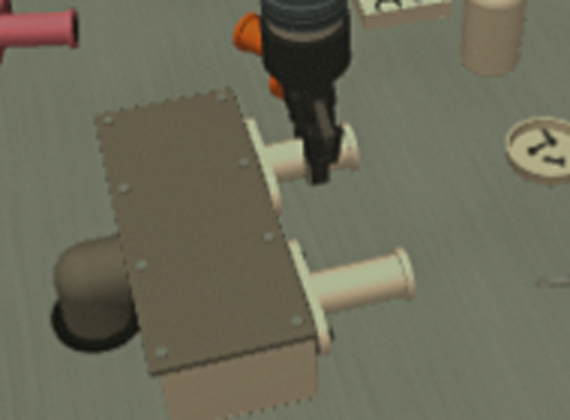

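The pressed view shows the flange flush along the box (ears at columns 120 and 441) with no slip in the hand, and the side view shows it seated level next to the fitted stub. I now cross-check the sideways centring against the lid edge and bring the push nearer 10 N.

Run:
```python
from h import *
q=down(np.pi/2+.0083)
P=camera_params("wrist"); a=onz(P,[556,184],.1); b=onz(P,[280.5,200],.06); print("lid end",a,"stub centre",b,"diff (65 nominal)",a[1]-b[1])
shot("wrist"); 
for c in ("top","side"):
    Q=camera_params(c)
    shot(c)
    for n in ("port_left","stub","stub_face","fitted"):
        print(c,n,[(onz(Q,p,.06)[:2].round(4),k) for p,k in tips(c,n)])
movel([.5033,.0731,.0612],q,speed=.02)
pause(.8)
for _ in range(3):
    pause(.3); print(np.round(read_ft_force(),2),np.round(read_eef_pos(),4),read_time_s(),round(read_grasp_force(),1))
```

```text
lid end [0.44827225 0.14141387 0.1       ] stub centre [0.46533505 0.0727752  0.06      ] diff (65 nominal) 0.06863867327351383
top port_left [(array([0.4641, 0.0763]), 0.93)]
top stub [(array([0.2802, 0.3748]), 0.93), (array([0.5172, 0.273 ]), 0.67)]
top stub_face [(array([0.5485, 0.238 ]), 0.81), (array([0.2196, 0.3856]), 0.71)]
top fitted [(array([ 0.5058, -0.0845]), 0.87)]
side port_left []
side stub [(array([0.276 , 0.3325]), 0.89), (array([0.5047, 0.0764]), 0.57), (array([0.5255, 0.2536]), 0.5)]
side stub_face [(array([0.2379, 0.3483]), 0.79), (array([0.4598, 0.0725]), 0.69), (array([0.5381, 0.1954]), 0.44)]
side fitted [(array([ 0.4972, -0.086 ]), 0.64)]
[ 8.83 -0.1  -6.48] [0.5069 0.073  0.062 ] 26.3667 80.0
[ 9.09 -0.95 -6.54] [0.5069 0.073  0.062 ] 26.6667 80.0
[ 8.85 -0.57 -7.37] [0.5069 0.073  0.062 ] 26.9667 80.0
```

Run:
```python
from bench import *
print(read_joint_vel(),read_ft_force()); print(sign_off(),read_time_s())
```

```text
[ 0.00098477  0.000782    0.00137062  0.00037631  0.0009606   0.0008075
 -0.00071234] [ 8.84886609 -0.57477611 -7.36738483]
the job is handed in; nothing more can be done
the job is handed in; nothing more can be done
```

I handed the job in with the loose white stub still gripped and pressed onto the open left port's gasket at about 9 N (roughly 4.5 mm of squeeze); by my measurements it is square, level and centred to within about 2 mm, but I did not see the judge's verdict.

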